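# Clear the bottle, unlatch the sample case and hold its lid up

### The job

A bottle has been left standing on the closed clear lid of the wooden sample case: set it down upright, without dropping it, on the free part of the small wooden tray. Then take the steel tab of the spring latch at the front edge of the lid (the edge nearest the robot), draw it to the left as seen from the robot until the latch comes free, and lift the lid to about 35 degrees open. Finish while still holding the lid up like that (it falls shut by itself), with the bottle standing on the tray and everything else on the table left where it was.

Things in the scene. Friction and masses are not known exactly. Their poses are not given: they have to be found in the camera images.
- bottle_mid (a point): Centre, half-way up, of the closed amber glass bottle with black cap that starts standing upright on the case's lid: 48 mm diameter, 95 mm tall (the straight wall ends 57 mm above its underside), about 0.16 kg; z is its own upward axis.
- tray: Small flat wooden tray, fixed, 180 mm (its x) by 140 mm (its y); origin under its centre, on the table; floor 5 mm thick, low rim 12 mm above the table, 5 mm thick. A 28 mm wide, 70 mm tall vial and a 28 mm wide, 66 mm tall white roll-on stand on its far part, at its x = +40 to +65 mm, y = +20 to +45 mm and -45 to -20 mm; the part with x below +10 mm is free. It stands to the left or to the right of the case.
- case: Wooden sample case, fixed to the table, 190 mm deep (its x) by 240 mm wide (its y), 66 mm high without its lid; origin under its centre, on the table; x points away from the robot (towards the hinge), y to the left seen from the robot. The closed lid is a flat board, 12 mm thick, its top 78 mm above the table.
- latch_tab (a point): Grasp point on the upright steel latch tab at the middle of the lid's front edge: a block 12 mm wide along the case's y and 18 mm along its x, standing from 8 mm below to 44 mm above the lid's top face, the point lying 14 mm below the tab's top, 30 mm above the lid's top. The tab slides on the lid along the case's y and goes with the lid; with the fingers closed on its two y faces it can pivot between them as the lid rises.
- latch (a joint): Slide of the latch on the lid, m: 0 = latched (sprung back), grows as the tab is drawn towards the case's +y (left seen from the robot), stop at 0.018. A spring pushes it back with 3 N at 0 and 7 N at 0.015. Its pin is clear of the keeper on the case's front from about 0.012; before that the lid can rise only about 1 degree.
- lid (a joint): Opening angle of the lid, rad: 0 = shut, grows as the front edge rises, stop at 1.3. The lid weighs about 0.5 kg and falls shut unless held.
- lid_hinge (a point): Middle of the lid's hinge line, at the top of the case's back wall, 95 mm behind the case's centre, 66 mm above the table; the line runs along the case's y. The latch grasp point lies 200 mm in front of it and 42 mm above it while the lid is shut.
Not all that is in view belongs to the job. What is shaped like the part that bears bottle_mid but pink or red is not meant.

How it is judged:
On the way, in this order (a step that is already met when the one before it is completed fails the run):
1. the bottle stands upright on the tray, let go, the lid still shut (x of bottle_mid in the frame of tray between -0.08 and 0.08 m and y of bottle_mid in the frame of tray between -0.06 and 0.06 m and z of bottle_mid in the frame of tray below 0.06 m and angle between bottle_mid's own z axis and vertical below 0.12 rad and contact force between bottle and the fingers below 0.05 N and linear speed of bottle below 0.03 m/s and contact force between bottle and tray above 0.3 N and value of joint lid below 0.06 rad), for 0.2 s.
2. the latch is drawn clear of its keeper with the lid still down (value of joint latch above 0.011 m and value of joint lid below 0.15 rad), for 0.02 s.
At the end, for the whole second after the job is handed in: The lid is held still by the fingers at 0.42 to 0.82 rad (24 to 47 degrees), resting on nothing else; the bottle stands upright (within 0.12 rad) and untouched on the tray, its centre inside the rim (x of bottle_mid in the frame of tray between -0.08 and 0.08 m and y of bottle_mid in the frame of tray between -0.06 and 0.06 m and z of bottle_mid in the frame of tray below 0.06 m and angle between bottle_mid's own z axis and vertical below 0.12 rad and contact force between bottle and the fingers below 0.05 N and linear speed of bottle below 0.03 m/s and contact force between bottle and tray above 0.3 N and value of joint lid between 0.42 and 0.82 rad and velocity of joint lid between -0.1 and 0.1 rad/s and contact force between the fingers and lid above 0.5 N and contact force between lid and bottle below 0.1 N and contact force between lid and diffuser below 0.1 N and contact force between lid and bracelet_a below 0.1 N and contact force between lid and bracelet_b below 0.1 N and contact force between lid and pump below 0.1 N and contact force between lid and tube below 0.1 N and contact force between lid and vial below 0.1 N and contact force between lid and rollon below 0.1 N); the arm keeps its last pose, push and grip.
It fails at once if the bottle is knocked over or laid down (angle between bottle_mid's own z axis and vertical above 0.8 rad).
It fails at once if the bottle is dropped onto the tray from more than about 3 cm (horizontal distance between bottle_mid and tray below 0.13 m and z of bottle_mid in the frame of tray above 0.085 m and contact force between bottle and anything else below 0.01 N).
It fails at once if another thing on the table is shifted by more than 4 cm or knocked over (distance of any of diffuser, bracelet_a, bracelet_b, pump, tube, vial, rollon from where it was at the start of the episode above 0.04 m or angle between any of diffuser, pump, tube, vial, rollon's own z axis and vertical above 0.6 rad).
It also fails if it takes over 51 s, if anything falls off the work surface, if the arm or the gripper's body presses on something with over 40 N, if the wrist force passes 120 N, or if a joint passes its speed limit or range.

### The arm

A 6-joint arm with a two-finger parallel gripper is mounted at the origin on the work surface. World frame = base frame: x ahead of the robot, y to its left, z up, the work surface at z = 0. Lengths are in m, angles in rad, forces in N, time in s.
With the tool pointing down it reaches from about 0.3 to 0.875 m from the base axis. Payload 6.4 kg.
Tool frame: the origin (TCP) lies between the finger pads; the fingertips stand ctrl.tip_extent ahead of it and the grasp point (between the pads) is the TCP (ctrl.tip_extent is the distance from the TCP to the fingertips, in m); z points along the fingers, y is the line along which they close (so a half turn about z gives the same grasp; the last joint's range is limited). The gripper opens to 85 mm and grips with 20 to 120 N. Pads are 22 mm wide; open, the fingers measure 114 mm over their backs; the gripper's body (76 mm by 85 mm) begins 54 mm behind the grasp point. The pads swing forward as they close: fully open they stand 13 mm farther back than shut.
Start: joints at [0.912, 0.181, 1.607, -0, 1.354, -0.206], TCP at [0.252, 0.517, 0.25] pointing down, gripper open.
Joint ranges: [-2.99, 2.99], [-0.89, 2.07], [0.3, 2.58], [-1.14, 4.28], [0, 2.63], [-3.12, 3.12]. Speed limits (rad/s): [2.57, 2.57, 3.01, 3.14, 3.14, 3.14].

### API

Orientations are given as a unit quaternion [w, x, y, z].
In Python, from bench import ctrl gives the robot as it stands.
- The arm moves only by the tool send_rows, never from a script. Its arguments are lists of equal length, an entry for each row: "dr": the turn, a rotation vector about the tool's x, y, z in units of 6 degrees (1.0 is 6 degrees), a list of three; "xyz": the shift along the tool's x, y, z in cm, a list of three; "jaw": the opening in per cent of the stroke, from 0 (shut) to 100 (fully open). In form: {"dr": [[wx, wy, wz], ...], "xyz": [[dx, dy, dz], ...], "jaw": [jaw, ...]}. A call has exactly 8 rows; each row is the pose to reach, as a shift and turn from the pose commanded when the call began, along the tool's axes at that moment; what a row does not reach only later rows make up. A row lasts 1/8 s, in which the tool goes at most 62.5 mm and 10.7 degrees, less where a joint would pass 70% of its speed; a pose out of reach is approached as far as the arm can. A call with a gripper value outside its range is refused whole. The fingers move at their own pace and stop on an object; the grip force is fixed at half the most. Time passes only in rows, so rows that repeat a pose let the fingers close, or fill a call up. It gives the time, the measured TCP pose, the force, the opening and the grip force at its end, in the units of the state.
- ctrl.get_obs(): the state, without advancing time (a new reading comes with each control period).
- ctrl.camera(name): name is "scene" or "top" or "wrist"; returns the picture (400x640x3 uint8, red, green, blue); there is no depth.
- ctrl.calibration(name): a dict with "camera_matrix" (3x3 intrinsics, pixels), "D" ([k1, k2, p1, p2, k3] as OpenCV has them; the pictures are not rectified), "world_from_camera" (4x4, takes a point from camera to world coordinates). Camera axes: x right, y up, looking along -z (the intrinsics and any distortion apply to the point x, -y, -z); pixel columns grow to the right and rows downward; lengths in m; the calibration is good to about 2 mm. A picture is of the moment at which its call begins: read the wrist's pose just before it. calibration takes no time and is no camera call; for the wrist camera it gives the pose at the moment of the call.
- ctrl.hand_in(): hands the job in; it is judged then, once.
The state is a dict: "time_s": time; "q": joint angles; "dq": joint speeds; "joint_efforts": joint torques, N m; "eef_pos": TCP position; "eef_rot": TCP orientation; "wrist_force": force on the tool from outside, world axes, zero at the start; "torque": the same for the moment, N m; "opening": opening from 0.0 (shut) to 1.0 (fully open); "grasp_force": force on a finger pad.
Only numpy, scipy, OpenCV 4.12 (cv2) and the standard library are available. Lean on these libraries where they do the work, as an engineer would, in place of code of your own. Each camera call takes 0.05 s, during which the arm holds its last target. There are 200 camera calls.

## Working session

There is one attempt and no reset: what is moved stays moved. The work goes in short steps, Python scripts to look and compute and a tool call to move; the robot and the scene stay as the last step left them, time stands still between calls to the robot, and variables do not carry over. Pictures are saved under pics/ and viewed, at most 10 in all, crops included, and the job is handed in when it is done.

Besides the shell and the picture viewer there is one more tool, called in YAML: its name, and indented under it one key for each argument. send_rows: Moves the arm, as the interface text tells. Its arguments: {"type":"object","properties":{"dr":{"type":"array","items":{"type":"array","items":{"type":"number"}}},"xyz":{"type":"array","items":{"type":"array","items":{"type":"number"}}},"jaw":{"type":"array","items":{"type":"number"}}},"required":["dr","xyz","jaw"]}

```bash
mkdir -p pics
cat > h.py <<'E'
import numpy as np,cv2
from bench import ctrl
def snap(n,f):
    c=ctrl.calibration(n);im=ctrl.camera(n);cv2.imwrite('pics/'+f,im[:,:,::-1]);np.savez('pics/'+f+'.npz',K=c["camera_matrix"],D=c["D"],T=c["world_from_camera"])
    return im
def ray(f,uv):
    c=np.load('pics/'+f+'.npz');p=cv2.undistortPoints(np.array([[uv]],float),c['K'],c['D'])[0,0]
    T=c['T'];return T[:3,3],T[:3,:3]@np.array([p[0],-p[1],-1])
def onz(f,uv,z):
    o,d=ray(f,uv);return o+d*(z-o[2])/d[2]
def proj(f,P):
    c=np.load('pics/'+f+'.npz');T=c['T'];q=(np.array(P,float)-T[:3,3])@T[:3,:3]*[1,-1,-1]
    return cv2.projectPoints(q.reshape(-1,1,3),np.zeros(3),np.zeros(3),c['K'],c['D'])[0][:,0]
E
python3 - <<'E'
from h import *
a=snap('top','top.png');b=snap('scene','scene.png')
o=ctrl.get_obs();print(o['eef_rot'],o['opening'],o['time_s'],ctrl.tip_extent)
E
```

```text
[-3.25453289e-04  2.24454388e-01  9.74484278e-01 -7.16796086e-04] 1.0046606510300877 0.1 0.019
```

View pics/top.png

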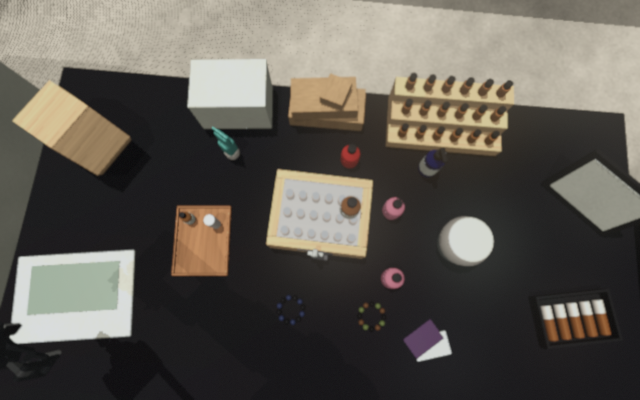

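View pics/scene.png

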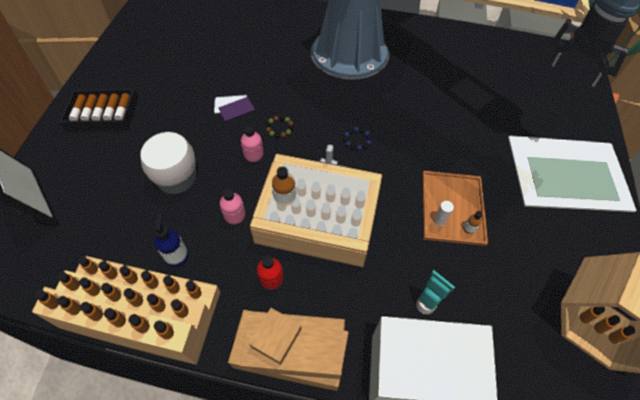

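Top view: candidates are the amber bottle on the lid at (350,206), pink ones at (394,208) and (392,278), and a red one at (350,156). I choose the amber one with the black cap on the lid. The latch is at about (318,254) and the tray at about (202,240). Next is a close crop to check this.

Run:
```python
from h import *
im=cv2.imread('pics/top.png');cv2.imwrite('pics/c1.png',cv2.resize(im[140:300,160:420],None,fx=3,fy=3,interpolation=cv2.INTER_CUBIC))
im=cv2.imread('pics/scene.png');cv2.imwrite('pics/c2.png',cv2.resize(im[130:270,240:500],None,fx=3,fy=3,interpolation=cv2.INTER_CUBIC))
```

```text
(no output)
```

View pics/c1.png

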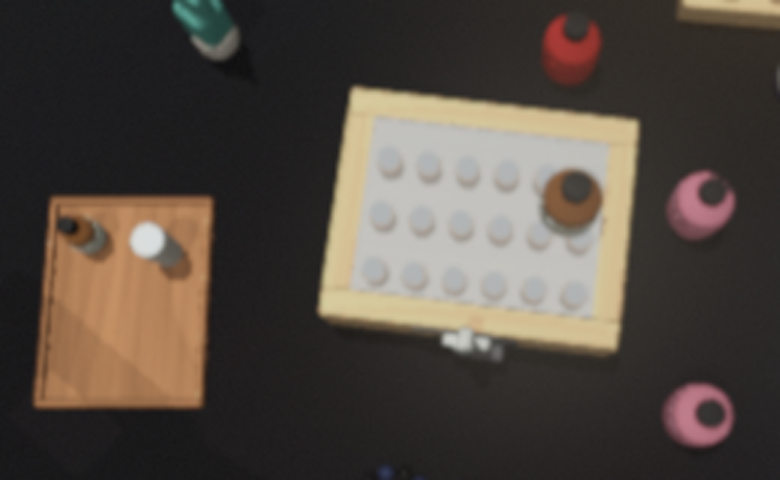

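View pics/c2.png

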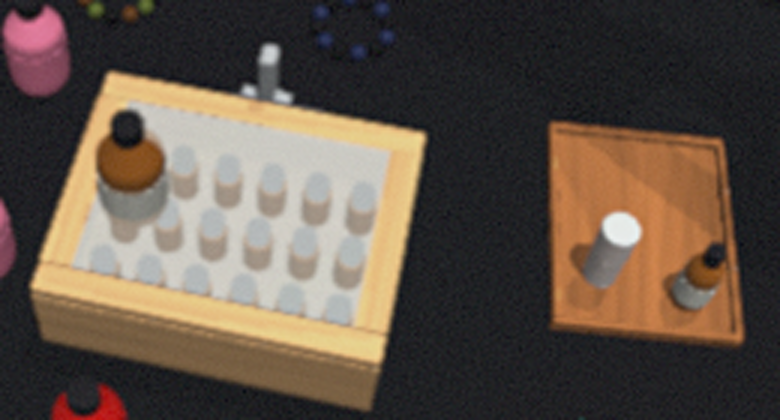

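The crops confirm the amber bottle: cap at c1 (576,186) and c2 (128,115). The tab top is at c2 (269,48). The tray is to the left of the case, with its vial and roll-on at the back.

Run:
```python
from h import *
np.set_printoptions(precision=4,suppress=True)
A=lambda p:('top.png',(160+(p[0]+.5)/3-.5,140+(p[1]+.5)/3-.5))
B=lambda p:('scene.png',(240+(p[0]+.5)/3-.5,130+(p[1]+.5)/3-.5))
print('campos',ray(*A((0,0)))[0],ray(*B((0,0)))[0])
for n,ps in dict(topBL_BR_FR_FL=[A(p) for p in[(352,88),(638,120),(617,342),(321,312)]],sc=[B(p) for p in[(385,335),(35,290),(108,72),(426,132)]]).items():
    P=np.array([onz(*p,.078) for p in ps]);BL,BR,FR,FL=P
    print(n,P[:,:2].tolist(),'c',P.mean(0)[:2],'w',np.linalg.norm(BL-BR),np.linalg.norm(FL-FR),'d',np.linalg.norm(BL-FL),np.linalg.norm(BR-FR))
    y=(BL-BR)+(FL-FR);x=BL+BR-FL-FR;print('yaw from y',np.arctan2(-y[0],y[1]),'x',np.arctan2(x[1],x[0]))
for n,ps in dict(tray=[A(p) for p in[(51,197),(213,197),(202,407),(35,407)]],trs=[B(p) for p in[(742,342),(550,329),(550,123),(723,138)]]).items():
    P=np.array([onz(*p,.012) for p in ps]);BL,BR,FR,FL=P
    y=(BL-BR)+(FL-FR);x=BL+BR-FL-FR
    print(n,'c',P.mean(0)[:2],np.linalg.norm(BL-BR),np.linalg.norm(BL-FL),np.arctan2(-y[0],y[1]),np.arctan2(x[1],x[0]))
print('bottle',onz(*A((576,186)),.173),onz(*B((128,115)),.173))
print('tab',onz(*A((455,342)),.122),onz(*B((269,48)),.122))
```

```text
campos [0.3958 0.0065 0.9799] [1.0512 0.1126 0.8451]
topBL_BR_FR_FL [[0.6736449503952571, 0.1394562566939859], [0.6679616815448661, -0.10053722164742951], [0.4829203334662432, -0.09540252797767508], [0.4849499277882556, 0.14243907033870995]] c [0.5774 0.0215] w 0.24006076145683877 0.2378502578152998 d 0.18871859668272217 0.18511257541786919
yaw from y -0.01613986460215798 x -0.021716460655671767
sc [[0.6539238607293514, 0.13964751301445497], [0.6690403207519242, -0.09595201772766689], [0.47919385780818846, -0.09445100952855788], [0.4844934313364184, 0.1456573916803034]] c [0.5717 0.0237] w 0.2360839813488456 0.24016687908755574 d 0.16953698430092431 0.1898523966608297
yaw from y 0.0206334447075522 x -0.020902521479171703
tray c [0.4864 0.3212] 0.14189609198645534 0.18123795329009348 0.09158970472686992 0.0951222436152556
trs c [0.49   0.3221] 0.1417989293201417 0.18308872126530018 0.11791869116383401 0.07872720467431814
bottle [ 0.5848 -0.0471  0.173 ] [ 0.5812 -0.0474  0.173 ]
tab [0.4673 0.0319 0.122 ] [0.4671 0.0245 0.122 ]
```

send_rows:
  dr:
    - [0, 0, -0.5]
    - [0, 0, -1]
    - [0, 0, -1.5]
    - [0, 0, -2]
    - [0, 0, -2.5]
    - [0, 0, -3]
    - [0, 0, -3.6]
    - [0, 0, -4.15]
  xyz:
    - [-3, -2, 0]
    - [-8, -5.3, 0]
    - [-13, -8.6, 0]
    - [-18, -12, 0]
    - [-23, -15.3, 0]
    - [-28, -18.6, 0]
    - [-32, -21.3, 0]
    - [-35, -23.3, 0]
  jaw: [100, 100, 100, 100, 100, 100, 100, 100]

```text
time_s: 1.1
eef_pos: [0.4649, 0.1524, 0.25]
eef_rot: [-0.0, 0.009, 1.0, -0.0]
wrist_force: [-0.2, 0.1, 0.4]
opening: 1.0
grasp_force: 0.0
```

```bash
cat > g.py <<'E'
import sys
from h import *
from scipy.spatial.transform import Rotation as Ro
np.set_printoptions(precision=4,suppress=True)
o=ctrl.get_obs();R=Ro.from_quat(np.roll(o['eef_rot'],-1)).as_matrix()
print(o['time_s'],o['eef_pos'],'\n',R,o['wrist_force'],o['opening'],o['grasp_force'])
if len(sys.argv)>3:print('shift cm',R.T@(np.array(sys.argv[1:4],float)-o['eef_pos'])*100)
E
python3 g.py .583 -.047 .25
```

```text
1.1 [0.4649 0.1524 0.25  ] 
 [[-0.9998  0.0179 -0.0004]
 [ 0.0179  0.9998 -0.0002]
 [ 0.0004 -0.0002 -1.    ]] [-0.1681  0.1478  0.4173] 1.0002191603237993 0.0
shift cm [-12.1611 -19.7273   0.0004]
```

send_rows:
  dr:
    - [0, 0, 0]
    - [0, 0, 0]
    - [0, 0, 0]
    - [0, 0, 0]
    - [0, 0, 0]
    - [0, 0, 0]
    - [0, 0, 0]
    - [0, 0, 0]
  xyz:
    - [-2, -3, 0]
    - [-5, -8, 0]
    - [-8, -13, 0]
    - [-10.5, -17, 0]
    - [-12.2, -19.7, 0]
    - [-12.2, -19.7, 0]
    - [-12.2, -19.7, 0]
    - [-12.2, -19.7, 0]
  jaw: [100, 100, 100, 100, 100, 100, 100, 100]

```text
time_s: 2.1
eef_pos: [0.5822, -0.0436, 0.2502]
eef_rot: [-0.0, 0.008, 1.0, 0.0]
wrist_force: [-0.1, 0.3, 0.4]
opening: 1.0
grasp_force: 0.0
```

```bash
python3 - <<'E'
from h import *
snap('wrist','w1.png')
print(proj('w1.png',[(.583,-.047,.173),(.472,.0235,.122),(.583,-.047,.078)]))
E
python3 g.py .583 -.047 .123
```

```text
[[313.0274424  221.88803063]
 [416.14631734  36.94312093]
 [314.74536434 183.08075843]]
2.15 [ 0.5823 -0.0436  0.2504] 
 [[-0.9999  0.0168 -0.0001]
 [ 0.0168  0.9999  0.0001]
 [ 0.0001  0.0001 -1.    ]] [-0.4417  0.5403  0.6353] 0.9968076182503104 0.0
shift cm [-0.0763 -0.3383 12.737 ]
```

View pics/w1.png

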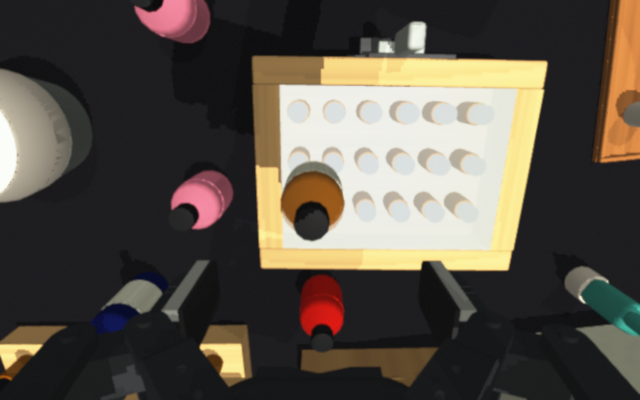

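The wrist view shows the amber bottle's cap at (312,222), against a predicted (313,222). The tab top is near (416,30), which also agrees. I descend and grip.

send_rows:
  dr:
    - [0, 0, 0]
    - [0, 0, 0]
    - [0, 0, 0]
    - [0, 0, 0]
    - [0, 0, 0]
    - [0, 0, 0]
    - [0, 0, 0]
    - [0, 0, 0]
  xyz:
    - [-0.1, -0.3, 2]
    - [-0.1, -0.3, 5]
    - [-0.1, -0.3, 8]
    - [-0.1, -0.3, 10.5]
    - [-0.1, -0.3, 12]
    - [-0.1, -0.3, 12.7]
    - [-0.1, -0.3, 12.7]
    - [-0.1, -0.3, 12.7]
  jaw: [100, 100, 100, 100, 100, 100, 100, 90]

```text
time_s: 3.15
eef_pos: [0.5844, -0.0479, 0.1243]
eef_rot: [0.001, 0.009, 1.0, -0.0]
wrist_force: [0.4, 0.8, -0.3]
opening: 0.902
grasp_force: 0.0
```

send_rows:
  dr:
    - [0, 0, 0]
    - [0, 0, 0]
    - [0, 0, 0]
    - [0, 0, 0]
    - [0, 0, 0]
    - [0, 0, 0]
    - [0, 0, 0]
    - [0, 0, 0]
  xyz:
    - [0, 0, 0]
    - [0, 0, 0]
    - [0, 0, 0]
    - [0, 0, 0]
    - [0, 0, 0]
    - [0, 0, 0]
    - [0, 0, 0]
    - [0, 0, 0]
  jaw: [80, 70, 60, 50, 40, 40, 40, 40]

```text
time_s: 4.15
eef_pos: [0.5841, -0.0479, 0.1239]
eef_rot: [0.0, 0.009, 1.0, -0.0]
wrist_force: [-1.6, -0.2, 5.1]
opening: 0.546
grasp_force: 62.1
```

```bash
python3 g.py .458 .319 .20
```

```text
4.15 [ 0.5841 -0.0479  0.1239] 
 [[-0.9998  0.0182  0.0009]
 [ 0.0182  0.9998 -0.0003]
 [-0.0009 -0.0003 -1.    ]] [-1.5896 -0.171   5.0711] 0.5456468859100707 62.139781694859266
shift cm [13.2671 36.4564 -7.6379]
```

send_rows:
  dr:
    - [0, 0, 0]
    - [0, 0, 0]
    - [0, 0, 0]
    - [0, 0, 0]
    - [0, 0, 0]
    - [0, 0, 0]
    - [0, 0, 0]
    - [0, 0, 0]
  xyz:
    - [0, 0, -0.7]
    - [0, 0, -2]
    - [0, 0, -3.8]
    - [0, 0, -5.6]
    - [0, 0, -7]
    - [0, 0, -8]
    - [1, 2.7, -8]
    - [2.2, 6, -8]
  jaw: [40, 40, 40, 40, 40, 40, 40, 40]

```text
time_s: 5.15
eef_pos: [0.5626, 0.0127, 0.2035]
eef_rot: [0.0, 0.01, 1.0, -0.0]
wrist_force: [0.3, 0.8, -1.6]
opening: 0.542
grasp_force: 61.7
```

```bash
python3 g.py .458 .319 .20
```

```text
5.15 [0.5626 0.0127 0.2035] 
 [[-0.9998  0.0198  0.    ]
 [ 0.0198  0.9998 -0.    ]
 [-0.     -0.     -1.    ]] [ 0.2573  0.755  -1.5962] 0.5415018829578601 61.7481505125761
shift cm [11.0593 30.4175  0.3523]
```

send_rows:
  dr:
    - [0, 0, 0]
    - [0, 0, 0]
    - [0, 0, 0]
    - [0, 0, 0]
    - [0, 0, 0]
    - [0, 0, 0]
    - [0, 0, 0]
    - [0, 0, 0]
  xyz:
    - [1.3, 3.6, 0]
    - [2.9, 8, 0]
    - [4.6, 12.7, 0]
    - [6.4, 17.5, 0]
    - [8.1, 22.2, 0]
    - [9.5, 26, 0]
    - [10.5, 28.8, 0]
    - [11.1, 30.3, 0]
  jaw: [40, 40, 40, 40, 40, 40, 40, 40]

```text
time_s: 6.15
eef_pos: [0.4565, 0.3188, 0.2033]
eef_rot: [-0.0, 0.008, 1.0, -0.0]
wrist_force: [-0.3, -0.4, -2.0]
opening: 0.541
grasp_force: 61.8
```

```bash
python3 g.py .458 .319 .052
```

```text
6.15 [0.4565 0.3188 0.2033] 
 [[-0.9999  0.0166 -0.0003]
 [ 0.0166  0.9999 -0.0001]
 [ 0.0003 -0.0001 -1.    ]] [-0.2828 -0.3794 -2.0332] 0.5411454033794406 61.789246033877134
shift cm [-0.1515  0.0232 15.1311]
```

send_rows:
  dr:
    - [0, 0, 0]
    - [0, 0, 0]
    - [0, 0, 0]
    - [0, 0, 0]
    - [0, 0, 0]
    - [0, 0, 0]
    - [0, 0, 0]
    - [0, 0, 0]
  xyz:
    - [0, 0, 1.5]
    - [0, 0, 4.5]
    - [0, 0, 8]
    - [0, 0, 11]
    - [0, 0, 13.2]
    - [0, 0, 14.4]
    - [0, 0, 14.9]
    - [0, 0, 15]
  jaw: [40, 40, 40, 40, 40, 40, 40, 40]

```text
time_s: 7.15
eef_pos: [0.4578, 0.3174, 0.0535]
eef_rot: [0.0, 0.009, 1.0, 0.0]
wrist_force: [-0.5, 0.9, -0.6]
opening: 0.544
grasp_force: 61.8
```

send_rows:
  dr:
    - [0, 0, 0]
    - [0, 0, 0]
    - [0, 0, 0]
    - [0, 0, 0]
    - [0, 0, 0]
    - [0, 0, 0]
    - [0, 0, 0]
    - [0, 0, 0]
  xyz:
    - [0, 0, 0.05]
    - [0, 0, 0.1]
    - [0, 0, 0.15]
    - [0, 0, 0.2]
    - [0, 0, 0.2]
    - [0, 0, 0.2]
    - [0, 0, 0.2]
    - [0, 0, 0.2]
  jaw: [40, 40, 40, 40, 40, 40, 40, 40]

```text
time_s: 8.15
eef_pos: [0.4573, 0.3176, 0.0513]
eef_rot: [-0.0, 0.009, 1.0, -0.0]
wrist_force: [-0.1, -0.7, -1.7]
opening: 0.545
grasp_force: 61.8
```

send_rows:
  dr:
    - [0, 0, 0]
    - [0, 0, 0]
    - [0, 0, 0]
    - [0, 0, 0]
    - [0, 0, 0]
    - [0, 0, 0]
    - [0, 0, 0]
    - [0, 0, 0]
  xyz:
    - [0, 0, 0.05]
    - [0, 0, 0.1]
    - [0, 0, 0.15]
    - [0, 0, 0.15]
    - [0, 0, 0.15]
    - [0, 0, 0.15]
    - [0, 0, 0.15]
    - [0, 0, 0.15]
  jaw: [40, 40, 40, 40, 40, 40, 40, 40]

```text
time_s: 9.15
eef_pos: [0.4575, 0.3177, 0.0509]
eef_rot: [0.0, 0.009, 1.0, -0.0]
wrist_force: [-2.8, -1.7, 8.3]
opening: 0.541
grasp_force: 63.0
```

Contact (8 N up). I back off 0.1 cm and open gently.

send_rows:
  dr:
    - [0, 0, 0]
    - [0, 0, 0]
    - [0, 0, 0]
    - [0, 0, 0]
    - [0, 0, 0]
    - [0, 0, 0]
    - [0, 0, 0]
    - [0, 0, 0]
  xyz:
    - [0, 0, -0.05]
    - [0, 0, -0.05]
    - [0, 0, -0.05]
    - [0, 0, -0.05]
    - [0, 0, -0.05]
    - [0, 0, -0.05]
    - [0, 0, -0.05]
    - [0, 0, -0.05]
  jaw: [54, 58, 63, 70, 80, 90, 100, 100]

```text
time_s: 10.15
eef_pos: [0.4573, 0.3176, 0.0503]
eef_rot: [0.0, 0.009, 1.0, 0.0]
wrist_force: [0.2, -0.7, -0.8]
opening: 0.999
grasp_force: 0.0
```

send_rows:
  dr:
    - [0, 0, 0]
    - [0, 0, 0]
    - [0, 0, 0]
    - [0, 0, 0]
    - [0, 0, 0]
    - [0, 0, 0]
    - [0, 0, 0]
    - [0, 0, 0]
  xyz:
    - [0, 0, -0.8]
    - [0, 0, -2.5]
    - [0, 0, -5.5]
    - [0, 0, -9]
    - [0, 0, -13]
    - [0, 0, -16]
    - [0, 0, -18]
    - [0, 0, -18]
  jaw: [100, 100, 100, 100, 100, 100, 100, 100]

```text
time_s: 11.15
eef_pos: [0.4585, 0.3182, 0.2335]
eef_rot: [0.003, 0.009, 1.0, 0.001]
wrist_force: [-0.8, 0.3, -0.2]
opening: 1.004
grasp_force: 0.0
```

```bash
python3 - <<'E'
from h import *
snap('top','t2.png');snap('wrist','w2.png')
print(proj('w2.png',[(.4575,.3177,.1),(.4575,.3177,.005)]))
a=cv2.imread('pics/w2.png');b=cv2.imread('pics/t2.png')[140:300,160:420]
cv2.imwrite('pics/m.png',cv2.resize(np.hstack([cv2.resize(a,(400,250)),cv2.resize(b,(400,250))]),None,fx=1,fy=1))
E
python3 g.py .472 .0235 .19
```

```text
[[318.34838119 194.6173878 ]
 [318.3905663  168.14625923]]
11.25 [0.4571 0.3175 0.2304] 
 [[-0.9998  0.0182  0.0004]
 [ 0.0182  0.9998  0.0002]
 [-0.0004  0.0002 -1.    ]] [-0.1239 -0.2931 -0.0023] 0.9993171571630973 0.0
shift cm [ -2.0228 -29.3726   4.0388]
```

View pics/m.png

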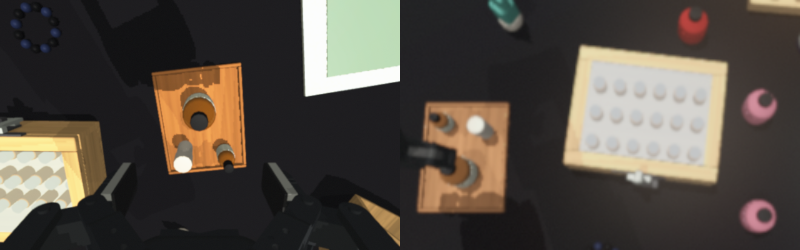

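The picture shows the bottle standing upright on the free part of the tray (left panel, about (200,112)), with the vial and roll-on untouched. Next I go above the tab.

send_rows:
  dr:
    - [0, 0, 0]
    - [0, 0, 0]
    - [0, 0, 0]
    - [0, 0, 0]
    - [0, 0, 0]
    - [0, 0, 0]
    - [0, 0, 0]
    - [0, 0, 0]
  xyz:
    - [-0.3, -3.5, 0]
    - [-0.6, -8.5, 0]
    - [-0.9, -13.5, 0]
    - [-1.2, -18.5, 0.5]
    - [-1.5, -23, 1.5]
    - [-1.8, -26.5, 2.5]
    - [-2, -28.7, 3.5]
    - [-2, -29.4, 4]
  jaw: [80, 60, 50, 50, 50, 50, 50, 50]

```text
time_s: 12.25
eef_pos: [0.471, 0.0224, 0.1887]
eef_rot: [-0.001, 0.01, 1.0, 0.0]
wrist_force: [-0.6, -0.4, 0.3]
opening: 0.497
grasp_force: 0.0
```

send_rows:
  dr:
    - [0, 0, 0]
    - [0, 0, 0]
    - [0, 0, 0]
    - [0, 0, 0]
    - [0, 0, 0]
    - [0, 0, 0]
    - [0, 0, 0]
    - [0, 0, 0]
  xyz:
    - [0, 0, 0]
    - [0, 0, 0]
    - [0, 0, 0]
    - [0, 0, 0]
    - [0, 0, 0]
    - [0, 0, 0]
    - [0, 0, 0]
    - [0, 0, 0]
  jaw: [50, 50, 50, 50, 50, 50, 50, 50]

```text
time_s: 13.25
eef_pos: [0.472, 0.0233, 0.1903]
eef_rot: [-0.0, 0.009, 1.0, 0.0]
wrist_force: [0.5, 0.2, -0.4]
opening: 0.498
grasp_force: 0.0
```

```bash
python3 - <<'E'
from h import *
snap('wrist','w3.png')
print(proj('w3.png',[(.472,.0235,.122),(.472,.0235,.078),(.48,.0235,.078)]))
E
python3 g.py .472 .0235 .108
```

```text
[[319.00501526 225.98754757]
 [318.9862274  203.10009981]
 [319.19491381 213.64426634]]
13.3 [0.472  0.0232 0.1903] 
 [[-0.9998  0.0183 -0.    ]
 [ 0.0183  0.9998 -0.    ]
 [ 0.     -0.     -1.    ]] [-1.0208 -0.1653 -0.0941] 0.4998205993818131 0.0
shift cm [-0.0045  0.0289  8.2269]
```

View pics/w3.png

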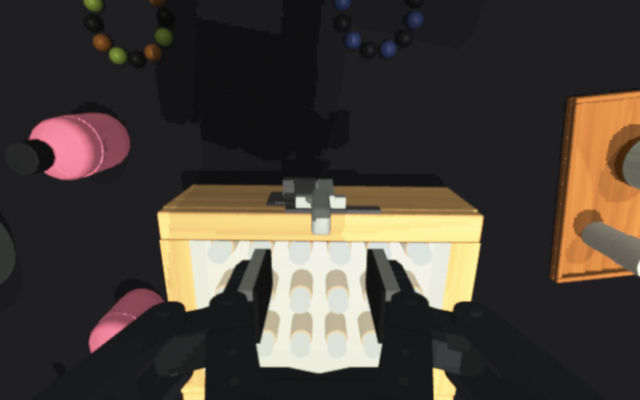

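The tab top is at (320,226), against a predicted (319,226). I descend and close.

send_rows:
  dr:
    - [0, 0, 0]
    - [0, 0, 0]
    - [0, 0, 0]
    - [0, 0, 0]
    - [0, 0, 0]
    - [0, 0, 0]
    - [0, 0, 0]
    - [0, 0, 0]
  xyz:
    - [0, 0, 1]
    - [0, 0, 3]
    - [0, 0, 5]
    - [0, 0, 6.8]
    - [0, 0, 7.8]
    - [0, 0, 8.2]
    - [0, 0, 8.2]
    - [0, 0, 8.2]
  jaw: [50, 50, 50, 50, 50, 50, 50, 40]

```text
time_s: 14.3
eef_pos: [0.4725, 0.0232, 0.1089]
eef_rot: [0.001, 0.009, 1.0, -0.0]
wrist_force: [0.4, 0.1, 0.0]
opening: 0.405
grasp_force: 0.0
```

send_rows:
  dr:
    - [0, 0, 0]
    - [0, 0, 0]
    - [0, 0, 0]
    - [0, 0, 0]
    - [0, 0, 0]
    - [0, 0, 0]
    - [0, 0, 0]
    - [0, 0, 0]
  xyz:
    - [0, 0, 0]
    - [0, 0, 0]
    - [0, 0, 0]
    - [0, 0, 0]
    - [0, 0, 0]
    - [0, 0, 0]
    - [0, 0, 0]
    - [0, 0, 0]
  jaw: [30, 20, 10, 0, 0, 0, 0, 0]

```text
time_s: 15.3
eef_pos: [0.4721, 0.0241, 0.1087]
eef_rot: [0.0, 0.009, 1.0, 0.001]
wrist_force: [-0.7, 4.7, 4.5]
opening: 0.127
grasp_force: 59.0
```

send_rows:
  dr:
    - [0, 0, 0]
    - [0, 0, 0]
    - [0, 0, 0]
    - [0, 0, 0]
    - [0, 0, 0]
    - [0, 0, 0]
    - [0, 0, 0]
    - [0, 0, 0]
  xyz:
    - [0, 0.3, 0]
    - [0, 0.6, 0]
    - [0, 0.9, 0]
    - [0, 1.2, 0]
    - [0, 1.5, 0]
    - [0, 1.6, 0]
    - [0, 1.6, 0]
    - [0, 1.6, 0]
  jaw: [0, 0, 0, 0, 0, 0, 0, 0]

```text
time_s: 16.3
eef_pos: [0.4726, 0.038, 0.1088]
eef_rot: [0.0, 0.009, 1.0, -0.001]
wrist_force: [-2.5, -6.7, 4.4]
opening: 0.132
grasp_force: 59.3
```

```bash
python3 - <<'E'
import numpy as np
for t in np.arange(1,9)*.075:
    # grasp point rel hinge: start (-.200,.042)
    x=-.2*np.cos(t)+.042*np.sin(t);z=.2*np.sin(t)+.042*np.cos(t);print(round(t,3),round((x+.2)*-100,2),round((z-.042)*-100,2))
E
python3 g.py
```

```text
0.075 -0.37 -1.49
0.15 -0.85 -2.94
0.225 -1.44 -4.36
0.3 -2.13 -5.72
0.375 -2.93 -7.03
0.45 -3.82 -8.28
0.525 -4.8 -9.46
0.6 -5.86 -10.56
16.3 [0.4726 0.038  0.1088] 
 [[-0.9998  0.0181  0.0005]
 [ 0.0181  0.9998 -0.0026]
 [-0.0006 -0.0026 -1.    ]] [-2.4582 -6.6969  4.4148] 0.13205948483278152 59.321136474609375
```

The spring force of about 6.7 N suggests a draw of about 14 mm, so the latch is clear. I lift along the hinge arc.

send_rows:
  dr:
    - [0, 0, 0]
    - [0, 0, 0]
    - [0, 0, 0]
    - [0, 0, 0]
    - [0, 0, 0]
    - [0, 0, 0]
    - [0, 0, 0]
    - [0, 0, 0]
  xyz:
    - [-0.15, 0, -0.7]
    - [-0.37, 0, -1.5]
    - [-0.6, 0, -2.2]
    - [-0.85, 0, -2.95]
    - [-1.14, 0, -3.65]
    - [-1.44, 0, -4.35]
    - [-1.78, 0, -5.05]
    - [-2.13, 0, -5.7]
  jaw: [0, 0, 0, 0, 0, 0, 0, 0]

```text
time_s: 17.3
eef_pos: [0.4919, 0.0378, 0.1637]
eef_rot: [-0.002, 0.009, 1.0, -0.001]
wrist_force: [0.1, -6.1, -6.7]
opening: 0.128
grasp_force: 58.3
```

```bash
python3 g.py
```

```text
17.3 [0.4919 0.0378 0.1637] 
 [[-0.9998  0.0184 -0.0048]
 [ 0.0184  0.9998 -0.0019]
 [ 0.0048 -0.002  -1.    ]] [ 0.0996 -6.1094 -6.7001] 0.12769625036878887 58.31343948841095
```

send_rows:
  dr:
    - [0, 0, 0]
    - [0, 0, 0]
    - [0, 0, 0]
    - [0, 0, 0]
    - [0, 0, 0]
    - [0, 0, 0]
    - [0, 0, 0]
    - [0, 0, 0]
  xyz:
    - [-0.4, 0, -0.68]
    - [-0.8, 0, -1.3]
    - [-1.24, 0, -1.95]
    - [-1.69, 0, -2.56]
    - [-2.18, 0, -3.17]
    - [-2.67, 0, -3.75]
    - [-3.2, 0, -4.3]
    - [-3.75, 0, -4.85]
  jaw: [0, 0, 0, 0, 0, 0, 0, 0]

```text
time_s: 18.3
eef_pos: [0.5288, 0.0371, 0.2119]
eef_rot: [-0.003, 0.009, 1.0, -0.001]
wrist_force: [-5.7, -6.6, -2.3]
opening: 0.13
grasp_force: 58.4
```

send_rows:
  dr:
    - [0, 0, 0]
    - [0, 0, 0]
    - [0, 0, 0]
    - [0, 0, 0]
    - [0, 0, 0]
    - [0, 0, 0]
    - [0, 0, 0]
    - [0, 0, 0]
  xyz:
    - [0, 0, 0]
    - [0, 0, 0]
    - [0, 0, 0]
    - [0, 0, 0]
    - [0, 0, 0]
    - [0, 0, 0]
    - [0, 0, 0]
    - [0, 0, 0]
  jaw: [0, 0, 0, 0, 0, 0, 0, 0]

```text
time_s: 19.3
eef_pos: [0.529, 0.037, 0.2119]
eef_rot: [-0.003, 0.009, 1.0, -0.001]
wrist_force: [-2.9, -5.9, -2.9]
opening: 0.125
grasp_force: 58.5
```

```bash
python3 - <<'E'
from h import *
a=snap('scene','s4.png');b=snap('wrist','w4.png')
cv2.imwrite('pics/m4.png',np.hstack([cv2.resize(a[100:300,200:520],(400,250)),cv2.resize(b,(400,250))])[:,:,::-1])
E
python3 g.py
```

```text
19.4 [0.529  0.037  0.2119] 
 [[-0.9998  0.0187 -0.0059]
 [ 0.0187  0.9998 -0.0022]
 [ 0.0059 -0.0023 -1.    ]] [-3.6855 -6.302  -2.2459] 0.1281259191353353 58.45143914222717
```

View pics/m4.png

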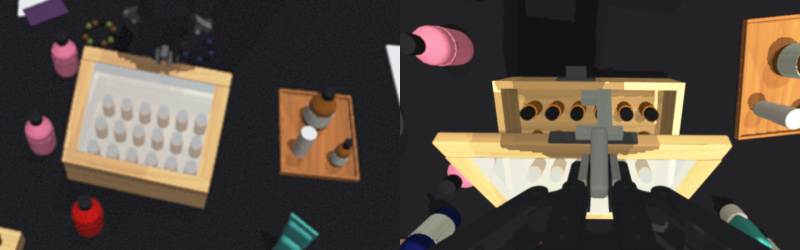

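The wrist view shows the lid raised, held by the tab at about (600,150). The TCP geometry gives about 0.59 rad. The bottle is upright on the tray, so I hand in.

```bash
python3 -c "
from bench import ctrl
print(ctrl.hand_in())"
```

```text
the job is handed in; nothing more can be done
None
```

I handed the job in with the bottle standing upright on the free part of the tray and the lid held by its latch tab at about 0.59 rad (34°, worked out from the gripper position); hand-in returned no verdict.

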